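# Put the long sanding float away under the half cover

### The arm

A 6-joint arm with a two-finger parallel gripper is mounted at the origin on the work surface. World frame = base frame: x ahead of the robot, y to its left, z up, the work surface at z = 0. Lengths are in mm, angles in rad, forces in N, time in s.
With the tool pointing down it reaches from about 300 to 775 mm from the base axis. Payload 14.6 kg.
Tool frame: the origin (TCP) lies midway between the tips of the shut fingers; the grasp point (between the pads) lies manip.grasp_offset behind it (manip.grasp_offset is the distance from the TCP to the grasp point, in mm); z points along the fingers, y is the direction in which the jaws open and shut (so a half turn about z gives the same grasp; the last joint's range is limited). The gripper opens to 94 mm and grips with 3 to 60 N. Pads are 16 mm wide; open, the fingers measure 119 mm over their backs; the gripper's body (75 mm by 177 mm) begins 78 mm behind the grasp point.
Start: joints at [1.115, 0.3, 1.521, -0, 1.321, -0.067], TCP at [208.49, 508.941, 205.446] pointing down, gripper open.
Joint ranges: [-3.03, 3.03], [-0.79, 2.21], [0.23, 2.52], [-1.04, 4.18], [0, 3.07], [-2.55, 2.55]. Speed limits (rad/s): [2.22, 2.22, 2.57, 3.14, 3.14, 3.14].

### API

Orientations are given as [roll, pitch, yaw] about the fixed x, y, z axes, in that order (R = Rz(yaw) Ry(pitch) Rx(roll)).
In Python, from cell import monitor, vision, order, manip gives the robot as it stands.
- The arm moves only by the shell command python3 -m jog 'ROWS' [FORCE]. ROWS is JSON, a list of rows, each a list of 7 numbers: the shift along the tool's x, y, z in cm, then the turn, a rotation vector about the tool's x, y, z in rad, then the opening in per cent of the stroke, from 0 (shut) to 100 (fully open). In form: [[tx, ty, tz, rx, ry, rz, jaw], ...]. A call has 1 to 8 rows; each row shifts and turns the commanded pose from where the row before left it, along the tool's axes as they then stand; what a row does not reach is not made up. A row lasts 1/10 s, in which the tool goes at most 50 mm and 8.59 degrees, less where a joint would pass 70% of its speed; a pose out of reach is approached as far as the arm can. A call is refused whole if a number of a shift passes 5 or a number of a turn 0.15, either way. A call with a gripper value outside its range is refused whole. The fingers move at their own pace and stop on an object; FORCE is the grip in N (left out, the last holds). Time passes only in rows, so rows that do not move let the fingers close. It gives the time, the measured TCP pose, the force and the opening at its end, in the units of the state.
- monitor.read_state(): the state, without advancing time (a new reading comes with each control period).
- vision.camera(name): name is "scene" or "top" or "wrist"; returns a dict with "color" (400x640x3 uint8, blue, green, red), "fx", "fy", "cx", "cy" (pixels), "cam_to_world" (4x4, takes a point from camera to world coordinates); the wrist camera has in their place "tool_from_camera" (4x4, takes a point from camera to tool coordinates, whose origin is the TCP and whose axes are the flange's). Camera axes: x right, y down, z forward; pixel columns grow to the right and rows downward; lengths in mm; the calibration is good to about 2 mm. A picture is of the moment at which its call begins: read the wrist's pose just before it. There is no depth.
- order.sign_off(): hands the job in, once; it reports no verdict.
The state is a dict: "clock": time; "joints": joint angles; "qd": joint speeds; "effort": joint torques, N m; "eef_pos": TCP position; "eef_rot": TCP orientation; "wrist_force": force on the tool from outside, world axes, zero at the start; "moment": the same for the moment, N m; "finger_gap": finger opening in mm.
Only numpy, scipy, OpenCV 4.12 (cv2) and the standard library are available. Lean on these libraries where they do the work, as an engineer would, in place of code of your own. Each camera call takes 0.05 s, during which the arm holds its last target.

### The job

Put the long sanding float away in the plywood storage bay. It is too long for the opening, so tilt it to pass one end in under the fixed cover, then bring it level inside and set it down flat on the bay's floor, handle up, before you let go of it. Leave the short sanding float where it is.

Things in the scene. Friction and masses are not known exactly. Their poses are not given: they have to be found in the camera images.
- long_float: longer of two loose sanding floats: aluminium base 230 long (x) x 80 wide (y) x 20 mm thick, grey below; in its middle a dark wooden handle, 56 long (x) x 26 wide (y), from 20 to 80 mm above the underside, gripped across its 26 mm width. About 0.4 kg. Origin: centre of the underside; x along its length, z up; both ends alike
- short_float: the shorter sanding float, the same but with a base only 120 mm long; a bystander that must stay where it is. Origin: centre of the underside, x along its length, z up
- bay: fixed plywood open-topped box, outside 320 (x) x 200 (y) x 98 mm; inside x -150..150, y -90..90, floor at z = 8 mm. A fixed cover board (z 90..98 mm) closes the top over x = -150..-30 mm, the end nearer the robot; the opening is x = -30..150 mm. The long float fits lying along x, one end under the cover, centre at about x = +20 mm. Origin: centre of the underside, z up
Not all that is in view belongs to the job. Leave any red look-alike of the long_float alone.

How it is judged:
By the outcome, as a careful person would: the job done as asked, in the order asked, and still so for the second after the job is handed in, with the robot touching nothing.
It also fails if it takes over 51 s, if anything falls off the work surface, if the arm or the gripper's body presses on something with over 40 N, if the wrist force passes 120 N, or if a joint passes its speed limit or range.

## Working session

There is one attempt and no reset: what is moved stays moved. The work goes in short steps, Python scripts to look and compute and a shell command to move; the robot and the scene stay as the last step left them, time stands still between calls to the robot, and variables do not carry over. Pictures are saved under pics/ and viewed, and the job is handed in when it is done.

```bash
ls; mkdir -p pics
python3 - <<'E'
from cell import monitor, vision, order, manip
import cv2,json
s=monitor.read_state();print(s);print(manip.grasp_offset,[x for x in dir(manip) if x[0]!='_'])
for n in("scene","top"):
    c=vision.camera(n);cv2.imwrite(f"pics/{n}0.png",c["color"]);print(n,c["fx"],c["fy"],c["cx"],c["cy"],c["cam_to_world"])
E
```

```text
pics
{'clock': 0.0, 'joints': array([ 1.11542912e+00,  3.00487885e-01,  1.52158021e+00, -4.50895916e-06,
        1.32070991e+00, -6.66165858e-02]), 'qd': array([ 0.00043023,  0.0007773 , -0.00118255, -0.00022117,  0.00045944,
       -0.00145476]), 'effort': array([-2.50358744e-04, -5.31824684e+01, -3.52726972e+01,  7.07186619e-02,
        2.46373558e-02, -2.94695084e-06]), 'eef_pos': array([208.3629889 , 508.71654206, 204.87749797]), 'eef_rot': array([-3.14040965e+00, -7.45476390e-05,  2.75284311e+00]), 'wrist_force': array([ 0.45177575,  0.11511276, -0.73294869]), 'moment': array([-0.01440156,  0.0184732 ,  0.02403321]), 'finger_gap': 93.94872504940771}
18.8 ['Unreachable', 'grasp_offset']
scene 472.4490689077066 472.4490689077066 321.0028336911185 201.7877217085581 [[-8.28322180e-01  3.88458254e-01 -4.03710975e-01  8.99975805e+02]
 [ 5.60240593e-01  5.78926184e-01 -5.92431390e-01  6.02031217e+02]
 [ 3.58399044e-03 -7.16899337e-01 -6.97167481e-01  8.33787258e+02]
 [ 0.00000000e+00  0.00000000e+00  0.00000000e+00  1.00000000e+00]]
top 512.2284891551064 512.2284891551064 321.341589643606 190.044715294187 [[-7.94925448e-02 -9.74200559e-01  2.11220754e-01  2.51584162e+02]
 [-9.96814609e-01  7.90564217e-02 -1.05222602e-02 -3.55500925e+01]
 [-6.44756515e-03 -2.11384374e-01 -9.77381745e-01  1.03033808e+03]
 [ 0.00000000e+00  0.00000000e+00  0.00000000e+00  1.00000000e+00]]
```

View pics/scene0.png

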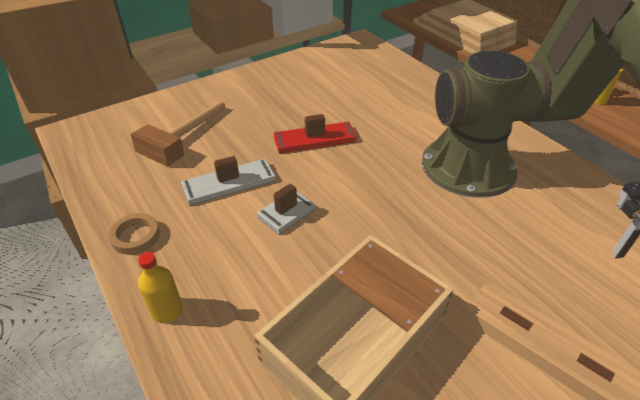

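View pics/top0.png

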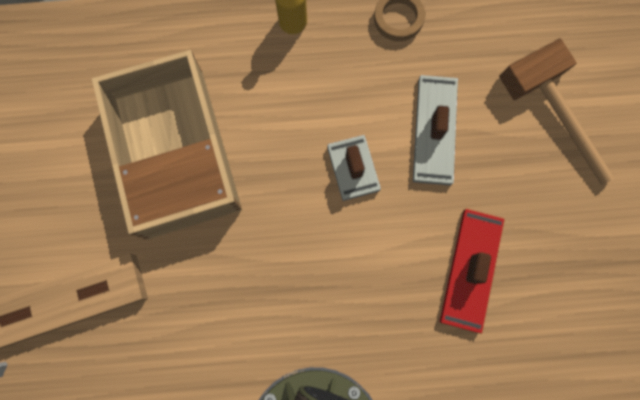

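The long float is at around (436,130) in the top view, the short one at (354,168), the red look-alike at (473,270), and the bay at (165,143) with its cover toward the robot. I'll enlarge the view to pick corners.

Run:
```python
import cv2
im=cv2.imread("pics/top0.png")
cv2.imwrite("pics/z_bay.png",cv2.resize(im[35:250,80:260],None,fx=2.75,fy=2.75,interpolation=cv2.INTER_CUBIC))
cv2.imwrite("pics/z_fl.png",cv2.resize(im[60:200,310:480],None,fx=4,fy=4,interpolation=cv2.INTER_CUBIC))
```

```text
(no output)
```

View pics/z_bay.png

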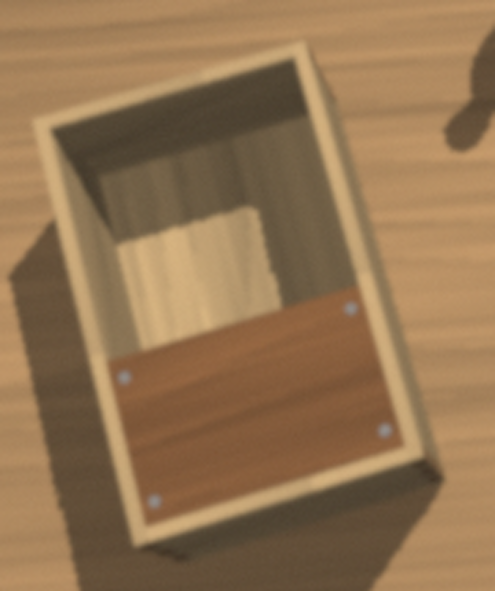

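View pics/z_fl.png

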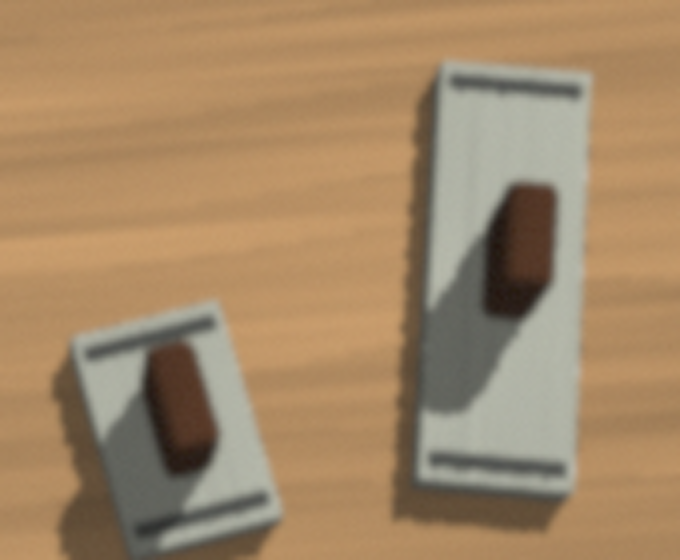

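Float top-face corners in the zoom are (441,62),(592,73),(575,490),(416,483). The bay rim corners are (34,122),(304,42),(422,457),(138,545). I'll back-project these at z=20 and z=98.

```bash
cat > h.py <<'E'
import numpy as np, cv2
from scipy.optimize import least_squares
from scipy.spatial.transform import Rotation as R
def unproj(c,px,z):
    px=np.atleast_2d(px).astype(float);T=c["cam_to_world"]
    d=np.c_[(px[:,0]-c["cx"])/c["fx"],(px[:,1]-c["cy"])/c["fy"],np.ones(len(px))]@T[:3,:3].T
    o=T[:3,3];return o+d*((z-o[2])/d[:,2])[:,None]
def proj(c,P):
    T=c["cam_to_world"];q=(np.atleast_2d(P)-T[:3,3])@T[:3,:3];return np.c_[c["fx"]*q[:,0]/q[:,2]+c["cx"],c["fy"]*q[:,1]/q[:,2]+c["cy"]]
E
python3 - <<'E'
from h import *
from cell import vision,monitor
c=vision.camera("top")
f=(np.array([(441,62),(592,73),(575,490),(416,483)])+.5)/4-.5+[310,60]
b=(np.array([(34,122),(304,42),(422,457),(138,545)])+.5)/2.75-.5+[80,35]
for p,z in((f,20),(b,98)):
    W=unproj(c,p,z);print(W.round(1),W.mean(0).round(1),[np.linalg.norm(W[i]-W[i-1]).round(1) for i in range(4)])
    for a,bb in((3,0),(2,1)): print("yaw",np.degrees(np.arctan2(*(W[bb]-W[a])[1::-1])))
print(unproj(c,(np.array([(540,188),(540,280)])+.5)/4-.5+[310,60],80))
E
```

```text
[[ 701.3 -274.3   20. ]
 [ 688.5 -353.    20. ]
 [ 464.7 -313.8   20. ]
 [ 474.8 -234.2   20. ]] [ 582.3 -293.8   20. ] [np.float64(230.0), np.float64(79.7), np.float64(227.3), np.float64(80.2)]
yaw -10.031111669307302
yaw -9.932685813910789
[[711.3 384.7  98. ]
 [757.4 191.   98. ]
 [445.8 119.2  98. ]
 [401.4 310.8  98. ]] [579.  251.4  98. ] [np.float64(318.6), np.float64(199.1), np.float64(319.7), np.float64(196.6)]
yaw 13.412307493694252
yaw 12.967728471375029
[[ 604.49237051 -300.48629135   80.        ]
 [ 557.40571611 -294.31423124   80.        ]]
```

```bash
cat > plan.py <<'E'
import numpy as np,itertools,heapq
from scipy.spatial import ConvexHull
# 2D bay frame x,z. gap between convex polys by SAT (negative/positive sep)
def rect(x0,x1,z0,z1): return np.array([(x0,z0),(x1,z0),(x1,z1),(x0,z1)],float)
obs=[rect(-160,-150,0,98),rect(150,160,0,98),rect(-160,160,-50,8),rect(-150,-30,90,98)]
def axes(P):
    e=np.roll(P,-1,0)-P;n=np.c_[e[:,1],-e[:,0]];return n/np.linalg.norm(n,axis=1)[:,None]
def sep(A,B):
    N=np.r_[axes(A),axes(B)];a=A@N.T;b=B@N.T
    return np.maximum(b.min(0)-a.max(0),a.min(0)-b.max(0)).max()
def parts(cx,cz,th,gz=55,phi=0):
    # th>0: -x end down ; tool leans th-phi
    def T(P,t,o): c,s=np.cos(t),np.sin(t);return P@np.array([[c,s],[-s,c]])+o
    base=T(rect(-115,115,0,20),th,(cx,cz));h=T(rect(-28,28,20,80),th,(cx,cz))
    g=T(np.array([[0,gz]]),th,(cx,cz))[0]
    t=th-phi
    fing=T(rect(-12,12,-18.8,78),t,g);body=T(rect(-38,38,78,250),t,g)
    return base,h,fing,body
def clear(*a,**k): return min(sep(p,o) for p in parts(*a,**k) for o in obs)
if __name__=="__main__":
    import sys
    for phi in (0,.2,.35):
        X=np.arange(0,111,5);Z=np.arange(8,240,5);TH=np.radians(np.arange(0,51,2.5))
        C=np.array([[[clear(x,z+4,t,phi=phi*min(1,t/.5)) if 1 else 0 for t in TH] for z in Z] for x in X])
        # widest path from top to (20,12,0): Dijkstra bottleneck
        s=(int(20/5),0,0);best={};pq=[(-1e9,s,None)];par={}
        while pq:
            d,u,p=heapq.heappop(pq)
            if u in par: continue
            par[u]=p;best[u]=-d
            if Z[u[1]]>190 : 
                break
            for dv in itertools.product((-1,0,1),repeat=3):
                v=tuple(np.add(u,dv))
                if v in par or not all(0<=v[i]<C.shape[i] for i in range(3)):continue
                # deduct floor closeness near goal: ignore clearance if z<25 & th small
                c=C[v]
                if Z[v[1]]<=18 and TH[v[2]]<.1: c=max(c,10 if X[v[0]]<=25 and X[v[0]]>=10 else c)
                heapq.heappush(pq,(-min(-d,c),v,u))
        print(phi,"bottleneck",best[u],)
        if '-v' in sys.argv:
            while u: print(X[u[0]],Z[u[1]]+4,round(np.degrees(TH[u[2]]),1),round(C[u],1));u=par[u]
E
python3 plan.py -v
```

```text
0 bottleneck 10
0 197 0.0 99.0
0 192 0.0 94.0
0 187 0.0 89.0
0 182 0.0 84.0
0 177 0.0 79.0
0 172 0.0 74.0
0 167 0.0 69.0
0 162 0.0 64.0
0 157 0.0 59.0
0 152 0.0 54.0
0 147 0.0 49.0
0 142 0.0 44.0
0 137 0.0 39.0
0 132 0.0 34.0
0 127 0.0 29.0
0 122 0.0 24.0
0 117 0.0 19.0
0 112 0.0 14.0
0 117 2.5 14.0
0 122 5.0 14.0
0 127 7.5 14.0
0 132 10.0 14.0
0 137 12.5 14.1
5 142 15.0 14.2
10 147 17.5 14.4
15 152 20.0 14.7
20 157 22.5 15.0
25 157 25.0 10.4
30 162 27.5 10.9
35 167 30.0 11.5
40 172 32.5 12.2
45 177 35.0 13.0
50 182 37.5 14.0
55 182 40.0 10.1
60 187 42.5 11.5
65 182 45.0 11.6
70 177 47.5 10.8
70 172 50.0 10.8
70 167 50.0 10.8
70 162 50.0 10.8
70 157 50.0 13.5
65 152 50.0 12.9
60 147 50.0 12.3
55 142 50.0 11.7
50 137 50.0 11.1
45 132 50.0 10.5
45 127 47.5 10.3
40 122 50.0 13.1
35 117 50.0 12.4
30 112 50.0 11.8
25 107 50.0 10.9
30 107 47.5 12.8
25 102 45.0 10.4
25 97 42.5 11.3
25 92 40.0 10.1
25 92 37.5 11.9
25 87 35.0 10.7
25 87 32.5 12.1
25 82 30.0 11.6
25 77 27.5 11.1
25 72 25.0 10.9
20 77 22.5 10.2
20 72 20.0 10.1
20 67 17.5 10.4
20 62 15.0 11.0
20 57 12.5 11.9
15 62 10.0 10.1
15 5
[... 2110 characters left out ...]
0 172 50.0 10.8
70 167 50.0 10.8
70 162 50.0 10.8
70 157 50.0 13.5
65 152 50.0 12.9
60 147 50.0 12.3
55 142 50.0 11.7
50 137 50.0 11.1
45 132 50.0 10.5
45 127 47.5 10.3
40 122 50.0 13.1
35 117 50.0 12.4
30 112 50.0 11.8
25 107 50.0 10.9
30 107 47.5 12.8
25 102 45.0 10.4
25 97 42.5 11.3
25 92 40.0 10.1
25 92 37.5 11.9
25 87 35.0 10.7
25 87 32.5 12.1
25 82 30.0 11.6
25 77 27.5 11.1
25 72 25.0 10.9
20 77 22.5 10.2
20 72 20.0 10.1
20 67 17.5 10.4
20 62 15.0 11.0
20 57 12.5 11.9
15 62 10.0 10.1
15 57 7.5 11.3
15 52 5.0 12.8
10 57 2.5 10.2
10 52 0.0 12.0
10 47 0.0 12.0
10 42 0.0 12.0
10 37 0.0 12.0
10 32 0.0 12.0
10 27 0.0 12.0
10 22 0.0 12.0
10 17 0.0 9.0
10 12 0.0 4.0
15 12 0.0 4.0
20 12 0.0 4.0
```

```bash
python3 -m jog '[[-3.4,-3.1,0.5,0,0,0,100],[-3.4,-3.1,0,0,0,0,100],[-3.4,-3.1,0,0,0,0,100],[-3.4,-3.1,0,0,0,0,100],[-3.4,-3.1,0,0,0,0,100],[-3.4,-3.1,0,0,0,0,100],[-3.4,-3.1,0,0,0,0,100],[-3.4,-3.1,0,0,0,0,100]]'
```

```text
clock: 0.95
eef_pos: [366.5, 174.6, 200.5]
eef_rot: [3.141, 0.0, 2.753]
wrist_force: [1.2, 1.2, -0.1]
finger_gap: 94.2
```

```bash
python3 -m jog '[[-3.4,-3.1,0,0,0,0,100],[-3.4,-3.1,0,0,0,0,100],[-3.4,-3.1,0,0,0,0,100],[-3.4,-3.1,0,0,0,0,100],[-3.4,-3.1,0,0,0,0,100],[-3.4,-3.1,0,0,0,0,100],[-3.4,-3.1,0,0,0,0,100],[-3.4,-3.1,0,0,0,0,100]]'
cat >> h.py <<'E'
from cell import monitor
def delta(pos,rpy=None):
    "remaining shift in tool axes cm, and rotvec in tool axes"
    s=monitor.read_state();M=R.from_euler('xyz',s["eef_rot"])
    print("t",round(s["clock"],2),"pos",s["eef_pos"].round(1),"rpy",s["eef_rot"].round(3),"F",s["wrist_force"].round(1),"gap",round(s["finger_gap"],1),"j",s["joints"].round(2))
    print("shift cm",(M.inv().apply(np.array(pos)-s["eef_pos"])/10).round(2))
    if rpy is not None: print("turn",(M.inv()*R.from_euler('xyz',rpy)).as_rotvec().round(3))
E
python3 -c "
from h import *
delta((582,-294,190),(np.pi,0,np.radians(170)))"
```

```text
clock: 1.75
eef_pos: [524.3, -158.2, 200.3]
eef_rot: [3.142, -0.0, 2.753]
wrist_force: [0.3, 1.0, -0.3]
finger_gap: 94.1
t 1.75 pos [ 524.3 -158.2  200.3] rpy [ 3.142 -0.     2.753] F [ 0.3  1.  -0.3] gap 94.1 j [-0.36  0.3   1.53  0.    1.31 -1.54]
shift cm [-10.49 -10.38   1.02]
turn [ 0.    -0.    -0.215]
```

```bash
python3 -m jog '[[-3.5,-3.5,0,0,0,0,100],[-3.5,-3.5,0,0,0,0,100],[-3.5,-3.4,0,0,0,0,100],[0,0,0,0,0,-0.11,100],[0,0,0,0,0,-0.105,100],[0,0,0,0,0,0,100]]'
python3 - <<'E'
from h import *
from cell import vision
delta((582,-294,36),(np.pi,0,np.radians(170)))
c=vision.camera("wrist");cv2.imwrite("pics/w1.png",c["color"]);print(c["tool_from_camera"].round(3),c["fx"],c["cx"],c["cy"])
s=monitor.read_state()
M=np.eye(4);M[:3,:3]=R.from_euler('xyz',s["eef_rot"]).as_matrix();M[:3,3]=s["eef_pos"]
c["cam_to_world"]=M@c["tool_from_camera"]
import pickle;pickle.dump(c,open("w1.pkl","wb"))
E
```

```text
clock: 2.35
eef_pos: [581.5, -292.5, 199.7]
eef_rot: [3.141, -0.001, 2.969]
wrist_force: [0.2, 0.9, -0.1]
finger_gap: 94.1
t 2.35 pos [ 581.5 -292.5  199.7] rpy [ 3.141e+00 -1.000e-03  2.969e+00] F [ 0.2  0.9 -0.1] gap 94.1 j [-0.52  0.53  1.21  0.    1.4  -1.92]
shift cm [-0.1  -0.14 16.37]
turn [ 0.    -0.001  0.002]
[[   0.      -0.964   -0.267   77.877]
 [   1.       0.      -0.       0.637]
 [   0.      -0.267    0.964 -179.167]
 [   0.       0.       0.       1.   ]] 297.6363094423813 319.0983646504798 199.53933240841448
```

View pics/w1.png

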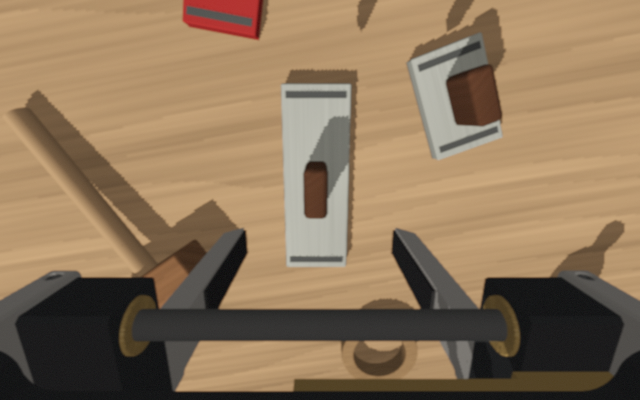

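The wrist view shows the long float's corners at (282,84),(351,84),(346,266),(288,266), with the handle at about (316,190). It lies square to the jaws. Next I'll check its position numerically.

Run:
```python
from h import *
import pickle
c=pickle.load(open("w1.pkl","rb"))
W=unproj(c,[(282,84),(351,84),(346,266),(288,266)],20);print(W.round(1),W.mean(0))
print(unproj(c,[(316,217),(316,178)],80))
for a,b in((3,0),(2,1)): print(np.degrees(np.arctan2(*(W[b]-W[a])[1::-1])))
```

```text
[[ 462.2 -313.    20. ]
 [ 475.8 -236.2   20. ]
 [ 699.9 -276.2   20. ]
 [ 686.4 -352.4   20. ]] [ 581.07071139 -294.45114628   20.        ]
[[ 604.98653046 -299.13052605   80.        ]
 [ 563.57592429 -291.65481518   80.        ]]
170.03634139730443
169.8846513701526
```

```bash
python3 -m jog '[[0,-0.2,4.5,0,0,0,100],[0,0,4.5,0,0,0,100],[0,0,4,0,0,0,100],[0,0,2,0,0,0,100],[0,0,1.3,0,0,0,100],[0,0,0,0,0,0,0],[0,0,0,0,0,0,0],[0,0,0,0,0,0,0]]' 45
python3 -m jog '[[0,0,0,0,0,0,0],[0,0,0,0,0,0,0],[0,0,0,0,0,0,0],[0,0,0,0,0,0,0]]' 45
```

```text
clock: 3.2
eef_pos: [582.0, -294.6, 39.2]
eef_rot: [-3.141, 0.002, 2.967]
wrist_force: [1.2, 0.6, 0.6]
finger_gap: 73.4
clock: 3.6
eef_pos: [581.3, -294.3, 37.6]
eef_rot: [-3.142, 0.0, 2.968]
wrist_force: [0.6, 0.6, -0.6]
finger_gap: 41.4
```

```bash
python3 -m jog '[[0,0,0,0,0,0,0],[0,0,0,0,0,0,0],[0,0,0,0,0,0,0],[0,0,0,0,0,0,0],[0,0,0,0,0,0,0]]' 45;python3 -m jog '[[0,0,-0.5,0,0,0,0],[0,0,-1.5,0,0,0,0],[0,0,-3,0,0,0,0],[0,0,0,0,0,0,0]]' 45
python3 - <<'E'
from h import *
from cell import vision
s=monitor.read_state()
for n in("wrist","scene"):
    c=vision.camera(n);cv2.imwrite(f"pics/{n}2.png",c["color"])
E
```

```text
clock: 4.1
eef_pos: [581.3, -294.6, 37.6]
eef_rot: [-3.141, 0.0, 2.968]
wrist_force: [-0.7, -5.1, 1.5]
finger_gap: 25.8
clock: 4.5
eef_pos: [583.0, -294.9, 92.1]
eef_rot: [-3.14, 0.006, 2.968]
wrist_force: [0.8, -0.8, -4.6]
finger_gap: 25.8
```

View pics/wrist2.png

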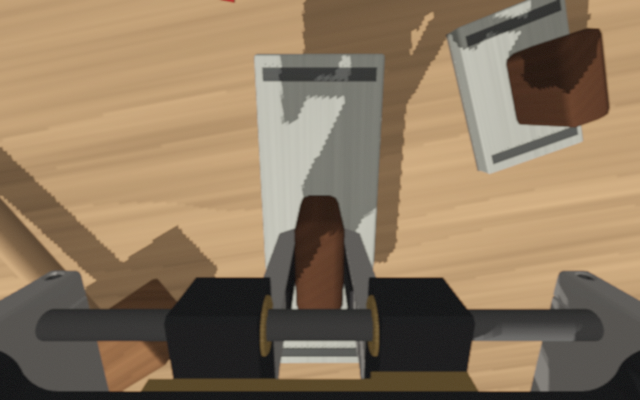

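View pics/scene2.png

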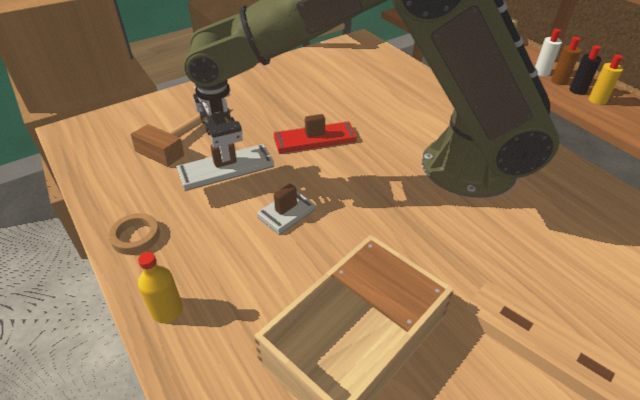

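The float is held level (gap 25.8, about 4 N of weight), and the short float hasn't moved. Now I'll check a waypoint path into the bay.

```bash
cat >> h.py <<'E'
BAY=np.array([579,251.4,0]);YB=np.radians(13.2);H=37.6
RB=R.from_euler('z',YB)
def tool_pose(cx,cz,thdeg,y=0,h=H):
    Rf=RB*R.from_euler('y',-thdeg*np.pi/180)
    p=BAY+RB.apply([cx,y,cz])+Rf.apply([0,0,h])
    return p,(Rf*R.from_euler('z',np.pi)*R.from_euler('x',np.pi)).as_euler('xyz')
def goto(*a,**k):
    p,e=tool_pose(*a,**k);print("target",p.round(1),e.round(3));delta(p,e)
def where():
    s=monitor.read_state();Rt=R.from_euler('xyz',s["eef_rot"]);Rf=RB.inv()*Rt*R.from_euler('x',-np.pi)*R.from_euler('z',-np.pi)
    o=RB.inv().apply(s["eef_pos"]-BAY)-Rf.apply([0,0,H]);v=Rf.as_rotvec()
    print("float in bay: ",o.round(1),"rotvec deg",np.degrees(v).round(2))
E
python3 - <<'E'
import numpy as np
from plan import clear
W=[(85,200,40),(70,170,42),(40,120,42),(28,90,36),(24,65,20),(17,55,5),(15,50,0),(18,30,0),(20,10,0)]
for a,b in zip(W,W[1:]):
    print(a,b,[round(float(clear(*(m:=np.array(a)+(np.array(b)-a)*t)[:2],np.radians(m[2]),gz=56)),1) for t in np.linspace(0,1,6)])
E
```

```text
(85, 200, 40) (70, 170, 42) [38.7, 32.5, 26.3, 20.1, 13.8, 7.5]
(70, 170, 42) (40, 120, 42) [7.5, -3.7, -5.7, -2.3, 1.1, 4.5]
(40, 120, 42) (28, 90, 36) [4.5, 6.0, 7.7, 9.6, 11.7, 14.1]
(28, 90, 36) (24, 65, 20) [14.1, 13.0, 12.1, 11.6, 11.3, 11.5]
(24, 65, 20) (17, 55, 5) [11.5, 12.1, 12.7, 13.4, 14.2, 15.1]
(17, 55, 5) (15, 50, 0) [15.1, 15.4, 15.8, 16.2, 16.6, 17.0]
(15, 50, 0) (18, 30, 0) [17.0, 17.6, 18.2, 18.2, 17.6, 17.0]
(18, 30, 0) (20, 10, 0) [17.0, 16.6, 14.0, 10.0, 6.0, 2.0]
```

```bash
python3 -m jog '[[0,0,-4,0,0,0,0],[0,0,-4.5,0,0,0,0],[0,0,-4.5,0,0,0,0],[0,0,-4,0,0,0,0]]'; python3 -c "
from h import *
goto(85,215,0)"
```

```text
clock: 5.0
eef_pos: [581.0, -294.0, 258.0]
eef_rot: [3.141, -0.001, 2.968]
wrist_force: [0.1, 0.3, -5.8]
finger_gap: 26.1
target [661.8 270.8 252.6] [-3.142  0.    -2.911]
t 5.0 pos [ 581. -294.  258.] rpy [ 3.141e+00 -1.000e-03  2.968e+00] F [ 0.1  0.3 -5.8] gap 26.1 j [-0.52  0.51  1.12  0.    1.52 -1.92]
shift cm [ 1.8  57.02  0.58]
turn [ 0.001 -0.001 -0.404]
```

```bash
python3 -m jog '[[0,3,0,0,0,0,0],[0,4.5,0,0,0,0,0],[0,4.7,0,0,0,0,0],[0,4.7,0,0,0,0,0],[0,4.7,0,0,0,0,0],[0,4.7,0,0,0,0,0],[0,4.7,0,0,0,0,0],[0,4.7,0,0,0,0,0]]'; python3 -c "
from h import *
goto(70,215,0)
import numpy as np
from plan import clear
from scipy.optimize import minimize
# best clearance per tilt along an entry, for a z grid
for z in range(175,80,-10):
    b=max((float(clear(x,z,np.radians(t),gz=56)),x,t) for x in range(10,100,3) for t in range(34,56,3)); print(z,b)
"
```

```text
clock: 5.8
eef_pos: [642.7, 59.4, 255.6]
eef_rot: [-3.141, -0.003, 2.968]
wrist_force: [1.7, -0.9, -5.4]
finger_gap: 25.6
target [647.2 267.4 252.6] [-3.142  0.    -2.911]
t 5.8 pos [642.7  59.4 255.6] rpy [-3.141e+00 -3.000e-03  2.968e+00] F [ 1.7 -0.9 -5.4] gap 25.6 j [ 0.04  0.49  1.14  0.    1.51 -1.36]
shift cm [ 3.16 20.56  0.3 ]
turn [ 0.    -0.003 -0.404]
175 (44.65566893384985, 97, 55)
165 (44.65566893384985, 97, 55)
155 (46.74984126188395, 97, 55)
145 (46.21598456514249, 97, 52)
135 (40.208398274381224, 97, 49)
125 (38.57018859281267, 97, 43)
115 (36.464620189127814, 97, 37)
105 (32.69281610086411, 97, 34)
95 (22.692816100864107, 97, 34)
85 (12.692816100864107, 97, 34)
```

```bash
python3 -m jog '[[0.6,4,0,0,0,0,0],[0.6,4,0,0,0,0,0],[0.6,4,0,0,0,-0.13,0],[1.2,3.5,0,0,0,-0.13,0],[1.5,2,0,0,0,-0.14,0],[0,0,0,0,0,0,0]]'; python3 -c "
from h import *
where();goto(70,215,0)
import numpy as np
from plan import clear
W=[(70,215,0),(90,200,20),(90,175,38),(90,125,38),(60,108,38),(40,100,38),(28,90,36),(24,65,20),(17,55,5),(15,50,0)]
for a,b in zip(W,W[1:]):
    print(a,b,[round(float(clear(*(m:=np.array(a)+(np.array(b)-a)*t)[:2],np.radians(m[2]),gz=56)),1) for t in np.linspace(0,1,6)])
"
```

```text
clock: 6.4
eef_pos: [616.9, 235.7, 255.5]
eef_rot: [3.141, -0.003, -2.907]
wrist_force: [1.3, 0.6, -4.9]
finger_gap: 25.5
float in bay:  [ 33.2 -24.  217.9] rotvec deg [0.03 0.18 0.22]
target [647.2 267.4 252.6] [-3.142  0.    -2.911]
t 6.4 pos [616.9 235.7 255.5] rpy [ 3.141e+00 -3.000e-03 -2.907e+00] F [ 1.3  0.6 -4.9] gap 25.5 j [ 0.31  0.53  1.08  0.    1.53 -1.5 ]
shift cm [-3.67  2.38  0.28]
turn [ 0.    -0.003  0.004]
(70, 215, 0) (90, 200, 20) [117.0, 106.0, 95.0, 84.1, 73.3, 62.7]
(90, 200, 20) (90, 175, 38) [62.7, 51.0, 39.4, 32.6, 30.3, 27.0]
(90, 175, 38) (90, 125, 38) [27.0, 20.8, 17.1, 17.1, 18.4, 26.3]
(90, 125, 38) (60, 108, 38) [26.3, 25.3, 24.3, 23.3, 22.2, 21.2]
(60, 108, 38) (40, 100, 38) [21.2, 20.0, 18.8, 17.6, 16.4, 15.2]
(40, 100, 38) (28, 90, 36) [15.2, 14.9, 14.6, 14.4, 14.2, 14.1]
(28, 90, 36) (24, 65, 20) [14.1, 13.0, 12.1, 11.6, 11.3, 11.5]
(24, 65, 20) (17, 55, 5) [11.5, 12.1, 12.7, 13.4, 14.2, 15.1]
(17, 55, 5) (15, 50, 0) [15.1, 15.4, 15.8, 16.2, 16.6, 17.0]
```

The planned path has at least 11 mm clearance throughout. I'll work out the rows for each segment.

```bash
cat >> h.py <<'E'
def rows(wps):
    "wps: list of (cx,cz,th) one per row (after current pose); prints needed tool-axis shift cm, turn"
    s=monitor.read_state();p=s["eef_pos"];M=R.from_euler('xyz',s["eef_rot"])
    for w in wps:
        q,e=tool_pose(*w);N=R.from_euler('xyz',e)
        print(w,(M.inv().apply(q-p)/10).round(2),(M.inv()*N).as_rotvec().round(3));p,M=q,N
E
python3 -c "
from h import *
rows([(50,215,4),(70,212,11),(80,206,18),(85,200,25),(90,190,32),(90,178,38),(90,178,38)])"
```

```text
(50, 215, 4) [-1.41  2.39  0.3 ] [ 0.001 -0.073  0.004]
(70, 212, 11) [-1.52 -0.    0.47] [ 0.    -0.122  0.   ]
(80, 206, 18) [-0.41  0.    0.81] [-0.    -0.122  0.   ]
(85, 200, 25) [ 0.17 -0.    0.75] [-0.    -0.122  0.   ]
(90, 190, 32) [0.43 0.   1.15] [-0.    -0.122  0.   ]
(90, 178, 38) [1.03 0.   1.04] [ 0.    -0.105 -0.   ]
(90, 178, 38) [0. 0. 0.] [0. 0. 0.]
```

```bash
python3 -m jog '[[-1.4,2.4,0.3,0,-0.07,0,0],[-1.5,0,0.5,0,-0.12,0,0],[-0.4,0,0.8,0,-0.12,0,0],[0.2,0,0.7,0,-0.12,0,0],[0.4,0,1.1,0,-0.12,0,0],[1,0,1,0,-0.1,0,0],[0,0,0,0,0,0,0]]'
python3 - <<'E'
from h import *
from cell import vision
where();s=monitor.read_state()
for n in ("top","wrist","scene"):
    c=vision.camera(n); cv2.imwrite(f"pics/{n}3.png",c["color"])
    if n=="wrist":
        M=np.eye(4);M[:3,:3]=R.from_euler('xyz',s["eef_rot"]).as_matrix();M[:3,3]=s["eef_pos"];c["cam_to_world"]=M@c["tool_from_camera"]
    # predicted outline of rim, opening, and float
    im=c["color"].copy()
    loc=[[-160,-100,98],[160,-100,98],[160,100,98],[-160,100,98]]
    for L in (loc,[[-30,-90,98],[-30,90,98]]):
        q=proj(c,BAY+RB.apply(L)).round().astype(int);cv2.polylines(im,[q],True,(0,0,255),1)
    Rt=R.from_euler('xyz',s["eef_rot"])
    q=proj(c,s["eef_pos"]+Rt.apply([[x,y,H-20] for x,y in((-115,-40),(115,-40),(115,40),(-115,40))]));cv2.polylines(im,[q.round().astype(int)],True,(0,255,0),1)
    cv2.imwrite(f"pics/{n}3o.png",im)
delta((0,0,0))
E
```

```text
clock: 7.1
eef_pos: [642.2, 262.0, 204.9]
eef_rot: [-3.141, 0.642, -2.916]
wrist_force: [0.0, -0.3, -4.3]
finger_gap: 25.8
float in bay:  [ 86.4  -4.2 174.8] rotvec deg [ -0.14 -36.77  -0.29]
t 7.25 pos [646.2 263.3 211.7] rpy [ 3.141  0.648 -2.917] F [-0.1 -0.2 -4.1] gap 26.1 j [ 0.37  0.32  1.62 -0.16  0.57 -1.32]
shift cm [ 67.68 -11.26 -24.71]
```

View pics/scene3o.png

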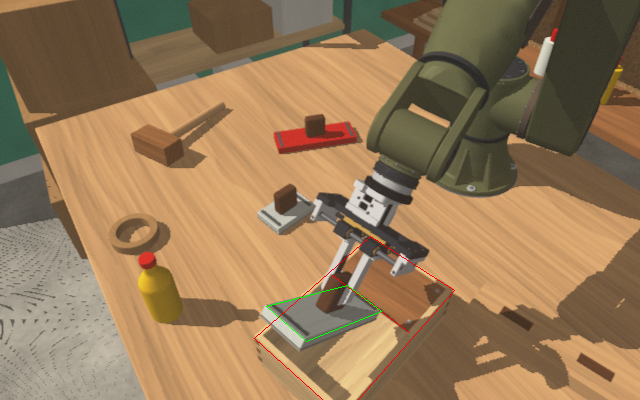

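View pics/wrist3o.png

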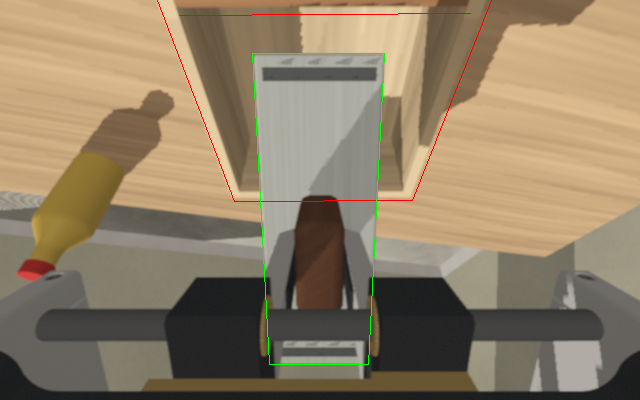

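In the wrist view the float matches its predicted outline (253,53)-(384,53)-(371,364)-(269,364). The rim's far edge at y≈200 and the cover's edge at y≈10 agree within about 3 mm. Continuing with the entry.

```bash
python3 -c "
from h import *
where()
rows([(90,160,38),(90,143,38),(90,126,38),(90,126,38),(60,108,38),(40,100,38),(40,100,38)])"
```

```text
float in bay:  [ 90.9  -3.9 181.7] rotvec deg [ -0.09 -37.15  -0.3 ]
(90, 160, 38) [1.44 0.38 1.68] [-0.003 -0.015 -0.004]
(90, 143, 38) [ 1.05 -0.    1.34] [0. 0. 0.]
(90, 126, 38) [ 1.05 -0.    1.34] [0. 0. 0.]
(90, 126, 38) [0. 0. 0.] [0. 0. 0.]
(60, 108, 38) [ 3.47 -0.   -0.43] [0. 0. 0.]
(40, 100, 38) [ 2.07  0.   -0.6 ] [0. 0. 0.]
(40, 100, 38) [0. 0. 0.] [0. 0. 0.]
```

```bash
python3 -m jog '[[1.4,0.4,1.7,0,-0.015,0,0],[1.05,0,1.34,0,0,0,0],[1.05,0,1.34,0,0,0,0],[0,0,0,0,0,0,0],[0,0,0,0,0,0,0]]'; python3 -c "
from h import *
where()
rows([(75,117,38),(60,108,38),(50,104,38),(40,100,38),(40,100,38)])"
```

```text
clock: 7.75
eef_pos: [644.7, 267.3, 155.9]
eef_rot: [3.141, 0.665, -2.916]
wrist_force: [-0.4, 0.3, -4.5]
finger_gap: 25.8
float in bay:  [ 90.8   0.3 126.3] rotvec deg [ -0.09 -38.11  -0.28]
(75, 117, 38) [ 1.81 -0.05 -0.24] [-0.003  0.002 -0.004]
(60, 108, 38) [ 1.74 -0.   -0.21] [0. 0. 0.]
(50, 104, 38) [ 1.03  0.   -0.3 ] [0. 0. 0.]
(40, 100, 38) [ 1.03  0.   -0.3 ] [0. 0. 0.]
(40, 100, 38) [0. 0. 0.] [0. 0. 0.]
```

```bash
python3 -m jog '[[1.8,0,-0.2,0,0,0,0],[1.7,0,-0.2,0,0,0,0],[1,0,-0.3,0,0,0,0],[1,0,-0.3,0,0,0,0],[0,0,0,0,0,0,0],[0,0,0,0,0,0,0]]'; python3 -c "
from h import *
where()
from cell import vision
for n in ('scene','wrist'): cv2.imwrite(f'pics/{n}4.png',vision.camera(n)['color'])
rows([(34,95,37),(28,90,36),(27,81,31),(25.5,73,25.5),(24,65,20),(22,62,15),(19.5,59,10),(17,55,5),(15,50,0),(15,50,0)])"
```

```text
clock: 8.35
eef_pos: [596.0, 256.3, 129.6]
eef_rot: [3.141, 0.666, -2.916]
wrist_force: [0.1, 0.5, -5.8]
finger_gap: 25.8
float in bay:  [ 41.    0.8 100.1] rotvec deg [ -0.07 -38.18  -0.23]
(34, 95, 37) [ 0.76 -0.09 -0.06] [-0.002  0.02  -0.003]
(28, 90, 36) [ 0.71 -0.    0.04] [-0.     0.017  0.   ]
(27, 81, 31) [0.28 0.   0.68] [ 0.     0.087 -0.   ]
(25.5, 73, 25.5) [ 0.18 -0.    0.63] [-0.     0.096  0.   ]
(24, 65, 20) [0.12 0.   0.67] [0.    0.096 0.   ]
(22, 62, 15) [-0.04 -0.    0.23] [ 0.     0.087 -0.   ]
(19.5, 59, 10) [-0.01 -0.    0.24] [ 0.     0.087 -0.   ]
(17, 55, 5) [-0.01  0.    0.36] [-0.     0.087 -0.   ]
(15, 50, 0) [-0.08 -0.    0.49] [0.    0.087 0.   ]
(15, 50, 0) [0. 0. 0.] [0. 0. 0.]
```

View pics/scene4.png

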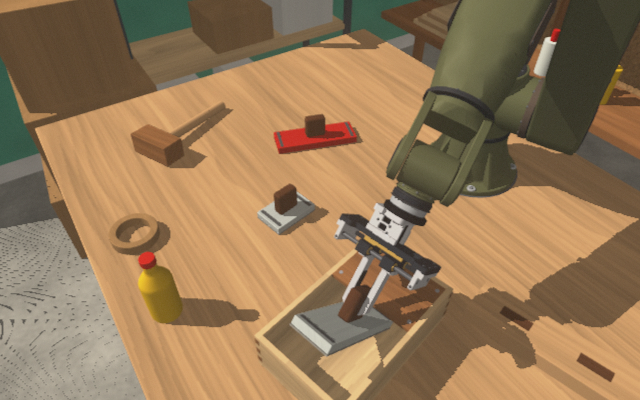

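View pics/wrist4.png

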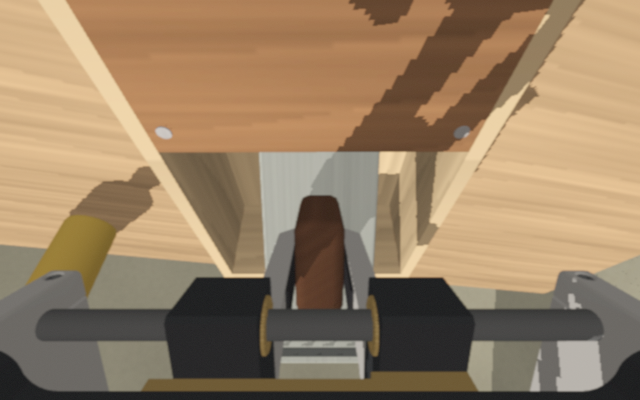

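The float's lower end is now under the cover: the cover edge at y≈152 in the wrist view hides it. It's centred sideways between the walls and nothing is touching. Next I level it.

```bash
python3 -m jog '[[0.75,-0.1,-0.05,0,0.02,0,0],[0.7,0,0.05,0,0.017,0,0],[0.3,0,0.7,0,0.087,0,0],[0.2,0,0.6,0,0.096,0,0],[0.1,0,0.7,0,0.096,0,0],[0,0,0,0,0,0,0]]'; python3 -c "
from h import *
where()
rows([(22,62,15),(19.5,59,10),(17,55,5),(15,50,0),(17,35,0),(20,20,0),(20,20,0)])"
```

```text
clock: 9.05
eef_pos: [590.5, 253.9, 99.2]
eef_rot: [3.141, 0.347, -2.916]
wrist_force: [-0.2, -0.4, -4.1]
finger_gap: 25.6
float in bay:  [24.5 -0.3 63.8] rotvec deg [ -0.02 -19.9   -0.26]
(22, 62, 15) [-0.02  0.02  0.1 ] [-0.001  0.086 -0.004]
(19.5, 59, 10) [-0.01 -0.    0.24] [ 0.     0.087 -0.   ]
(17, 55, 5) [-0.01  0.    0.36] [-0.     0.087 -0.   ]
(15, 50, 0) [-0.08 -0.    0.49] [0.    0.087 0.   ]
(17, 35, 0) [-0.2  0.   1.5] [0. 0. 0.]
(20, 20, 0) [-0.3  0.   1.5] [0. 0. 0.]
(20, 20, 0) [0. 0. 0.] [0. 0. 0.]
```

```bash
python3 -m jog '[[0,0,0.1,0,0.086,0,0],[0,0,0.25,0,0.087,0,0],[0,0,0.35,0,0.087,0,0],[-0.1,0,0.5,0,0.087,0,0],[-0.2,0,1.2,0,0,0,0],[-0.3,0,1.2,0,0,0,0],[0,0,0,0,0,0,0],[0,0,0,0,0,0,0]]'; python3 -c "
from h import *
where();goto(20,8,0)
from cell import vision
for n in ('scene','wrist'): cv2.imwrite(f'pics/{n}5.png',vision.camera(n)['color'])
"
```

```text
clock: 9.85
eef_pos: [596.9, 255.5, 63.4]
eef_rot: [-3.141, 0.003, -2.915]
wrist_force: [0.4, -0.0, -5.3]
finger_gap: 25.6
float in bay:  [18.4 -0.1 25.8] rotvec deg [-0.01 -0.15 -0.23]
target [598.5 256.   45.6] [-3.142  0.    -2.911]
t 9.85 pos [596.9 255.5  63.4] rpy [-3.141e+00  3.000e-03 -2.915e+00] F [ 0.4 -0.  -5.3] gap 25.6 j [ 0.35  0.65  1.35 -0.    1.14 -1.45]
shift cm [-0.16  0.01  1.78]
turn [-0.     0.003 -0.004]
```

View pics/wrist5.png

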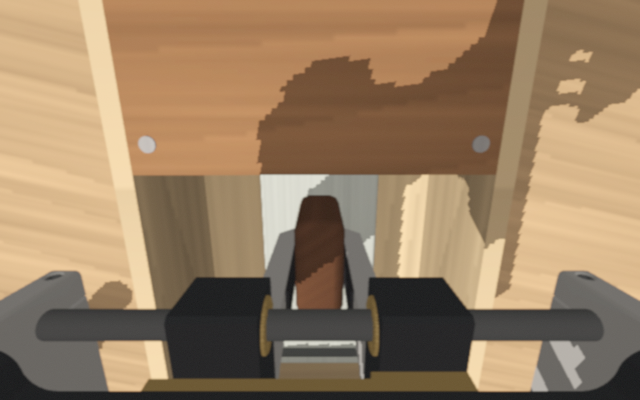

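View pics/scene5.png

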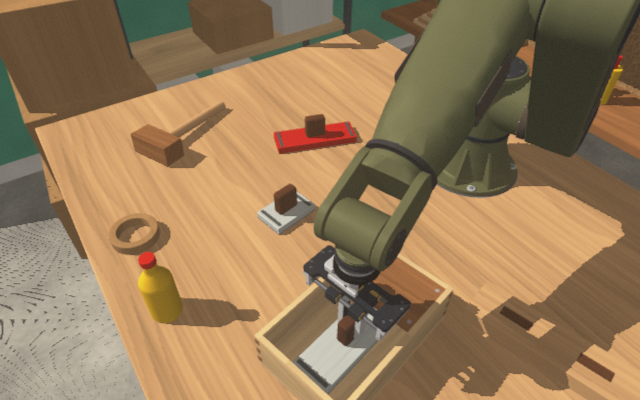

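The float is level inside the bay, 18 mm above the floor, with one end under the cover. I'll lower it gently, watching the force.

```bash
python3 -m jog '[[-0.1,0,0.5,0,0.003,0,0],[-0.1,0,0.5,0,0,0,0],[0,0,0.4,0,0,0,0],[0,0,0.1,0,0,0,0],[0,0,0.1,0,0,0,0],[0,0,0,0,0,0,0],[0,0,0,0,0,0,0],[0,0,0,0,0,0,0]]'; python3 -c "
from h import *
where()"
```

```text
clock: 10.75
eef_pos: [599.4, 256.0, 47.9]
eef_rot: [3.142, -0.001, -2.915]
wrist_force: [-0.3, -0.0, -4.6]
finger_gap: 25.5
float in bay:  [20.9 -0.2 10.3] rotvec deg [ 0.    0.04 -0.24]
```

```bash
python3 -m jog '[[0,0,0.1,0,0,0,0],[0,0,0,0,0,0,0],[0,0,0,0,0,0,0]]'; python3 -m jog '[[0,0,0.05,0,0,0,0],[0,0,0,0,0,0,0],[0,0,0,0,0,0,0]]';python3 -m jog '[[0,0,0.05,0,0,0,0],[0,0,0,0,0,0,0],[0,0,0,0,0,0,0]]'
```

```text
clock: 11.05
eef_pos: [599.3, 256.0, 46.7]
eef_rot: [-3.142, -0.001, -2.915]
wrist_force: [0.7, -0.5, -4.8]
finger_gap: 25.4
clock: 11.35
eef_pos: [599.3, 256.0, 46.2]
eef_rot: [3.142, -0.001, -2.915]
wrist_force: [0.9, -0.2, -5.4]
finger_gap: 25.6
clock: 11.65
eef_pos: [599.3, 256.0, 45.7]
eef_rot: [-3.142, -0.001, -2.915]
wrist_force: [-0.1, -0.3, -5.2]
finger_gap: 25.8
```

```bash
python3 -m jog '[[0,0,0.05,0,0,0,0],[0,0,0,0,0,0,0],[0,0,0,0,0,0,0]]'; python3 -m jog '[[0,0,0.05,0,0,0,0],[0,0,0,0,0,0,0],[0,0,0,0,0,0,0]]'
```

```text
clock: 11.95
eef_pos: [599.4, 256.0, 45.6]
eef_rot: [3.142, -0.001, -2.915]
wrist_force: [-4.0, -1.5, 0.6]
finger_gap: 25.5
clock: 12.25
eef_pos: [599.4, 256.0, 45.6]
eef_rot: [3.142, -0.001, -2.915]
wrist_force: [-4.8, -3.0, 5.3]
finger_gap: 25.7
```

It's on the floor: the wrist force went from −5 to +5 N and z stalled at 45.6 mm. Releasing.

```bash
python3 -m jog '[[0,0,0,0,0,0,70],[0,0,0,0,0,0,70],[0,0,0,0,0,0,70],[0,0,0,0,0,0,70],[0,0,0,0,0,0,70],[0,0,0,0,0,0,70]]'; python3 -m jog '[[0,0,-1.5,0,0,0,70],[0,0,-3,0,0,0,70],[0,0,-4,0,0,0,70],[0,0,-4.5,0,0,0,70],[0,0,-4.5,0,0,0,70],[0,0,0,0,0,0,70]]'
python3 -c "
from h import *
where()
from cell import vision
for n in ('top','wrist'): cv2.imwrite(f'pics/{n}6.png',vision.camera(n)['color'])
"
```

```text
clock: 12.85
eef_pos: [599.3, 256.0, 44.7]
eef_rot: [3.142, -0.001, -2.915]
wrist_force: [-0.2, 0.4, 0.3]
finger_gap: 65.0
clock: 13.45
eef_pos: [601.2, 256.7, 228.3]
eef_rot: [3.14, 0.01, -2.915]
wrist_force: [0.4, -0.2, 0.6]
finger_gap: 65.7
float in bay:  [2.320e+01 1.000e-01 1.907e+02] rotvec deg [ 0.08 -0.6  -0.23]
```

View pics/wrist6.png

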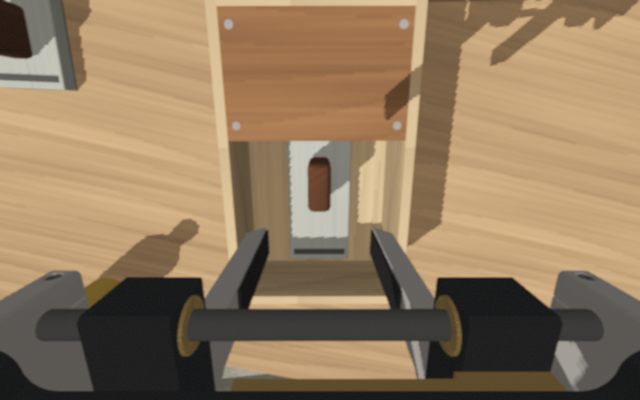

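The float lies flat in the bay, handle up at (319,185), with its far end clear of the wall at y≈258. I'll move the arm aside for a last look.

```bash
python3 -m jog '[[2,3,0,0,0,0,70],[2,4,0,0,0,0,70],[2,4,0,0,0,0,70],[2,4,0,0,0,0,70],[2,4,0,0,0,0,70],[0,0,0,0,0,0,70],[0,0,0,0,0,0,70]]'
python3 -c "
from h import *
from cell import vision
c=vision.camera('top');im=c['color'].copy();a=cv2.imread('pics/top0.png')
q=proj(c,BAY+RB.apply([[20+x,y,28] for x,y in((-115,-40),(115,-40),(115,40),(-115,40))]));print(q.round(1))
cv2.polylines(im,[q.round().astype(int)],True,(0,255,0),1)
print('short float diff',cv2.absdiff(a,c['color'])[135:200,325:385].max(), 'red',cv2.absdiff(a,c['color'])[205:335,440:505].max())
cv2.imwrite('pics/top7.png',im); print(monitor.read_state()['wrist_force'].round(1))"
```

```text
clock: 14.25
eef_pos: [458.6, 419.0, 218.8]
eef_rot: [-3.141, -0.003, -2.914]
wrist_force: [0.7, -0.2, 0.2]
finger_gap: 65.9
[[202.6 186.1]
 [174.3  84.3]
 [137.3  95.3]
 [163.9 198. ]]
short float diff 9 red 12
[ 0.2 -0.3  0.4]
```

View pics/top7.png

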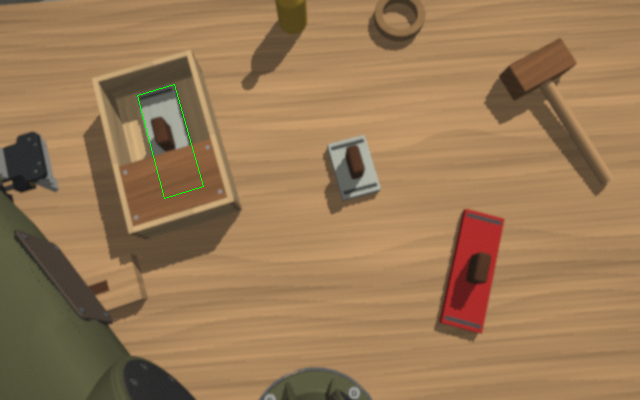

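The float's visible end matches its predicted resting outline, (137,95)-(174,84). The short float and the red one are unchanged, and the arm is clear of everything.

```bash
python3 -c "
from cell import order;print(order.sign_off())"
```

```text
the job is handed in; nothing more can be done
None
```

The long sanding float is in the plywood bay, flat on the floor with its handle up and one end under the cover. I handed the job in at about 14.3 s. I gripped it by the handle and tilted it about 38° to pass one end under the cover. I then levelled it inside, lowered it until the wrist force showed it on the floor, and only then let go.

**Last checks:**
- **Position:** the wrist view shows the float straight in the bay. In the top view its visible end matches the expected outline, with the centre at about x = +20 mm.
- **Other objects:** the image areas around the short float and the red look-alike showed no change from the start.
- **Forces:** the highest wrist force I read was about 8 N, when setting it down. With the arm clear it was near zero.
- **Disagreements:** none beyond 2–3 mm, about the stated calibration accuracy. One position reading after the tilt was taken before the arm had settled, about 7 mm off, so I read it again before going on.

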